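# Pass a parts carrier on to the next rail and bring up the one behind it

### The job

Two parts carriers hang on one rail: take the one nearer to the other, empty rail, lift it over the end stops and hang it on that rail, right up against the stop at its far end. Then bring the carrier left behind along its own rail, right up against the stop nearest the other rail. Keep the carriers upright and leave the other things on the bench where they are.

Things in the scene. Friction and masses are not known exactly. Their poses are not given: they have to be found in the camera images.
- rail_full: Fixed steel rail that both carriers hang from at the start: flat bar along own y, 260 long, 10 wide (x), 16 high, top face 182 mm above the bench. A stop on the bar at each end: 10 wide, 8 long, 10 high, inner faces at y = +-122. Origin on the bench under the bar's middle, z up, x away from the robot, yaw within 0.1 rad. Supports: see its _top point.
- rail_empty: Fixed steel rail that starts empty, left or right of the full one: flat bar along own y, 260 long, 10 wide (x), 16 high, top face 170 mm above the bench. A stop on the bar at each end: 10 wide, 8 long, 10 high, inner faces at y = +-122. Origin on the bench under the bar's middle, z up, x away from the robot, yaw within 0.1 rad. Supports: see its _top point.
- rail_full_top (a point): Middle of the top face of the full rail's bar, axes as its body. Both rails are held from behind (+x): at y = +-60 a bracket, 16 wide, 6 thick, runs under the bar to a post at x = +75; foot plate 80 x 200 x 8 at x = 35 to 115. Nothing stands above a bar but its stops.
- rail_empty_top (a point): Middle of the top face of the empty rail's bar, axes as its body. The rails are roughly in line: 30 to 110 between their facing ends, offset up to 65 in x. Same supports as the full rail.
- pot_carrier: Loose hanging carrier, 0.18 to 0.33 kg: round white pot, diameter 58, holding metal cans, 48 high, under an aluminium hanger. Origin under the middle of the container, z up, y along the rail as hung. Straps lead up to a yoke plate 26 (x) x 64 (y) at z 65 to 70. On top a grip tab 12 thick (x), 26 wide (y), z 147 to 192, to be pinched across x from above. Hanger: see its _saddle point.
- bin_carrier: Loose hanging carrier, 0.18 to 0.33 kg: square white bin 58 x 58, holding connectors, 48 high, under an aluminium hanger. Origin under the middle of the container, z up, y along the rail as hung. Straps lead up to a yoke plate 26 (x) x 64 (y) at z 65 to 70. On top a grip tab 12 thick (x), 26 wide (y), z 147 to 192, to be pinched across x from above. Hanger: see its _saddle point.
- pot_carrier_saddle (a point): Middle of the saddle's underside (z 141 of the carrier), which rests on the bar. Saddle 26 (x) x 30 (y) x 6; near side (x -13 to -8) a shank down to the yoke, far side (x 8 to 13) a lip 12 deep; slot 16 wide, open along y, so raised 10 to 50 it passes lengthways over a stop, bar between saddle and yoke. It touches a stop when at y = +-107 of the rail.
- bin_carrier_saddle (a point): Middle of the saddle's underside (z 141 of the carrier), which rests on the bar. Saddle 26 (x) x 30 (y) x 6; near side (x -13 to -8) a shank down to the yoke, far side (x 8 to 13) a lip 12 deep; slot 16 wide, open along y, so raised 10 to 50 it passes lengthways over a stop, bar between saddle and yoke. It touches a stop when at y = +-107 of the rail.
- can: Bystander: round capacitor can, diameter 34, 74 tall with its two terminals, standing on the bench in front of the rails. Origin at the centre of its underside.
- jar: Bystander: small jar of spares, diameter 52, 60 tall, standing on the bench in front of the rails. Origin at the centre of its underside.
- reel: Bystander: empty black reel standing on its flange, diameter 84, 55 tall, behind the rails. Origin at the centre of its underside.
- block: Bystander: small cardboard box 60 x 30 x 30, behind the rails. Origin at the centre of its underside.
- tin_lid: Bystander: flat round tin lid, diameter 70, 10 thick, lying behind the rails. Origin at the centre of its underside.
- driver: Bystander: screwdriver lying on the bench near the robot, to the left. Origin at the middle of the tool's length, roughly.

How it is judged:
By the outcome, as a careful person would: the job done as asked, in the order asked, and still so for the second after the job is handed in, with the robot touching nothing.
It also fails if it takes over 51 s, if anything falls off the work surface, if the arm or the gripper's body presses on something with over 40 N, if the wrist force passes 120 N, or if a joint passes its speed limit or range.

### The arm

A 7-joint arm with a two-finger parallel gripper is mounted at the origin on the work surface. World frame = base frame: x ahead of the robot, y to its left, z up, the work surface at z = 0. Lengths are in m, angles in degrees, forces in N, time in s.
With the tool pointing down it reaches from about 0.425 to 0.975 m from the base axis. Payload 16.7 kg.
Tool frame: the origin (TCP) lies at the very end of the fingers, on their centre line; the grasp point (between the pads) lies pinch_z behind it (pinch_z is the distance from the TCP to the grasp point, in m); z points along the fingers, y is the direction in which the jaws open and shut (so a half turn about z gives the same grasp; the last joint's range is limited). The gripper opens to 85 mm and grips with 20 to 120 N. Pads are 22 mm wide; open, the fingers measure 114 mm over their backs; the gripper's body (76 mm by 85 mm) begins 54 mm behind the grasp point. The pads swing forward as they close: fully open they stand 13 mm farther back than shut.
Start: joints at [-72.451, 24.414, 4.234, 92.017, -1.954, 63.644, -3.845], TCP at [0.297, 0.606, 0.202] pointing down, gripper open.
Joint ranges: [-163.25, 163.25], [-28.42, 122.38], [-70.27, 78.77], [12.13, 141.07], [-58.53, 238.53], [9.26, 117.41], [-156.51, 156.51]. Speed limits (degrees/s): [108.29, 108.29, 136.94, 136.94, 172.46, 172.46, 172.46].

### API

Orientations are given as [roll, pitch, yaw] about the fixed x, y, z axes, in that order (R = Rz(yaw) Ry(pitch) Rx(roll)).
In Python, from bench import get_state, grab_frame, close_job, outline_of, pinch_z gives the robot as it stands.
- The arm moves only by the tool send_rows, never from a script. Its argument "plan" is a list of rows, each an object with "delta_pos": the shift along the tool's x, y, z in mm, a list of three; "rot": the turn, a rotation vector about the tool's x, y, z in units of 6 degrees (1.0 is 6 degrees), a list of three. In form: [{"delta_pos": [dx, dy, dz], "rot": [ax, ay, az]}, ...]. A call has 1 to 20 rows; each row is the pose to reach, as a shift and turn from the pose commanded when the call began, along the tool's axes at that moment; what a row does not reach only later rows make up. A row lasts 1/12 s, in which the tool goes at most 41.7 mm and 7.16 degrees, less where a joint would pass 70% of its speed; a pose out of reach is approached as far as the arm can. A call with a gripper value outside its range is refused whole. "jaw" is the opening, from 0 (shut) to 1 (fully open), set as the call begins (left out, the last holds). The fingers move at their own pace and stop on an object; the grip force is fixed at half the most. Time passes only in rows, so rows that repeat a pose let the fingers close. It gives the time, the measured TCP pose, the force and the opening at its end, in the units of the state.
- get_state(): the state, without advancing time (a new reading comes with each control period).
- grab_frame(name): name is "side" or "top"; returns a dict with "frame" (480x640x3 uint8, red, green, blue), "intrinsics" (3x3 intrinsics, pixels), "rvec" (rotation vector, rad) and "tvec" (3), from world to camera coordinates, as OpenCV has them. Camera axes: x right, y down, z forward; pixel columns grow to the right and rows downward; lengths in m; the calibration is good to about 2 mm. A picture is of the moment at which its call begins. There is no depth.
- close_job(): hands the job in, once; it reports no verdict.
Trained networks look in a picture, given as the dict that the camera call returned (one of the last four; its "shot" number tells which), for a name from the list of things; names that differ only in an ending like _2 or _b are one class to them, and where a whole thing is asked for, a point or a joint stands for the part that bears it (a point fixed in the world has none). Each returns a list of dicts, best first, with "score" (0 to 1); they miss things now and then, are a little off and sometimes report something else, mostly with a low value. They report only what shows in the picture. A call takes as long as a camera call.
- outline_of(picture, thing): "mask" (480x640 bool, what is visible of it) and "bbox" ([centre column, centre row, width, height] in pixels, round what is visible of it).
The state is a dict: "time_s": time; "joint_positions": joint angles; "qvel": joint speeds; "tau": joint torques, N m; "position": TCP position; "ee_rot": TCP orientation; "ft_force": force on the tool from outside, world axes, zero at the start; "torque": the same for the moment, N m; "finger_gap": opening from 0.0 (shut) to 1.0 (fully open).
Only numpy, scipy, OpenCV 4.12 (cv2) and the standard library are available. Lean on these libraries where they do the work, as an engineer would, in place of code of your own. Each camera call takes 0.05 s, during which the arm holds its last target.

## Working session

There is one attempt and no reset: what is moved stays moved. The work goes in short steps, Python scripts to look and compute and a tool call to move; the robot and the scene stay as the last step left them, time stands still between calls to the robot, and variables do not carry over. Pictures are saved under pics/ and viewed, and the job is handed in when it is done.

Besides the shell and the picture viewer there is one more tool, called after "Emit:" as a command line: name --argument value ..., lists and objects as JSON in quotes. send_rows: Moves the arm, as the interface text tells. Its arguments: {"type":"object","properties":{"plan":{"type":"array"},"jaw":{"type":"number"}},"required":["plan"]}

```bash
mkdir -p pics; ls
python3 - <<'E'
from bench import *
import cv2,pickle
s=get_state(); print(s, pinch_z)
for n in("side","top"):
    f=grab_frame(n); pickle.dump(f,open(f"{n}0.pkl","wb"))
    cv2.imwrite(f"pics/{n}0.png",f["frame"][:,:,::-1]); print(n,f["intrinsics"],f["rvec"],f["tvec"])
    for t in ["rail_full","rail_empty","pot_carrier","bin_carrier"]:
        for o in outline_of(f,t)[:2]: print(t,round(o["score"],2),o["bbox"])
E
```

```text
pics
{'time_s': 0.0, 'joint_positions': array([-72.45087949,  24.44957471,   4.23023937,  92.05186402,
        -1.95301849,  63.64267674,  -3.8474209 ]), 'qvel': array([-0.03236956, -0.04045482, -0.01112874,  0.00973345,  0.04711316,
       -0.07984468,  0.03772356]), 'tau': array([ 6.31455423e-04, -9.49838305e+01,  3.76151875e+00, -4.63497484e+01,
        1.93570345e-02,  1.04490490e-02,  7.71598457e-05]), 'position': array([0.29694481, 0.60568993, 0.20161383]), 'ee_rot': array([-1.79928217e+02,  5.54411663e-03,  1.53881821e+02]), 'ft_force': array([ 0.86313201,  0.76053978, -1.04840618]), 'torque': array([-0.02281936,  0.00840367, -0.03011745]), 'finger_gap': 1.0007540529198744} 0.0187
side [[462.53495453   0.         319.78716843]
 [  0.         462.53495453 239.41090543]
 [  0.           0.           1.        ]] [ 2.36666871 -0.0850798   0.03852638] [-0.54406346  0.14703935  0.87390402]
rail_full 0.61 [370.2, 333.6, 96.8, 186.2]
rail_empty 0.81 [345.5, 199.9, 62.7, 140.5]
rail_empty 0.26 [234.2, 375.9, 32.5, 42.9]
pot_carrier 0.93 [330.5, 300.6, 32.7, 95.6]
pot_carrier 0.71 [234.2, 260.4, 22.9, 33.2]
bin_carrier 0.82 [341.9, 361.4, 44.8, 94.5]
top [[507.07562388   0.         320.54704365]
 [  0.         507.07562388 236.93082952]
 [  0.           0.           1.        ]] [ 2.05054979 -2.14845882  0.24480803] [0.06099492 0.5867452  0.96224175]
rail_full 0.57 [425.4, 217.5, 146.5, 58.2]
rail_empty 0.7 [312.8, 160.6, 37.3, 44.1]
rail_empty 0.69 [241.6, 227.2, 144.8, 45.7]
pot_carrier 0.72 [392.4, 243.8, 43.3, 40.5]
bin_carrier 0.82 [447.9, 240.2, 43.9, 41.4]
```

View pics/side0.png

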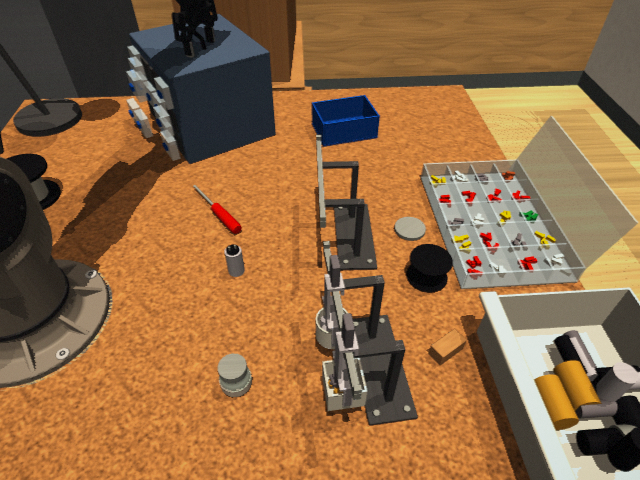

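View pics/top0.png

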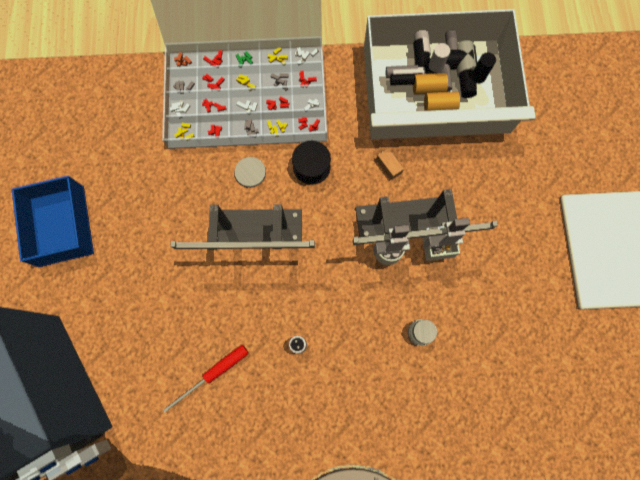

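The empty rail is on the left (top view, row ~244, cols 172–314). The pot carrier (~393,240) is the nearer one and the bin carrier (~448,235) stays behind. I'll zoom in for precise points.

Run:
```python
import cv2,pickle
f=pickle.load(open("top0.pkl","rb"))["frame"][:,:,::-1]
cv2.imwrite("pics/tA.png",cv2.resize(f[200:275,345:505],None,fx=5,fy=5,interpolation=cv2.INTER_CUBIC))
cv2.imwrite("pics/tB.png",cv2.resize(f[200:275,163:323],None,fx=5,fy=5,interpolation=cv2.INTER_CUBIC))
f=pickle.load(open("side0.pkl","rb"))["frame"][:,:,::-1]
cv2.imwrite("pics/sA.png",cv2.resize(f[235:425,300:425],None,fx=3.1,fy=3.1,interpolation=cv2.INTER_CUBIC))
cv2.imwrite("pics/sB.png",cv2.resize(f[125:275,295:395],None,fx=4,fy=4,interpolation=cv2.INTER_CUBIC))
```

```text
(no output)
```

View pics/tA.png

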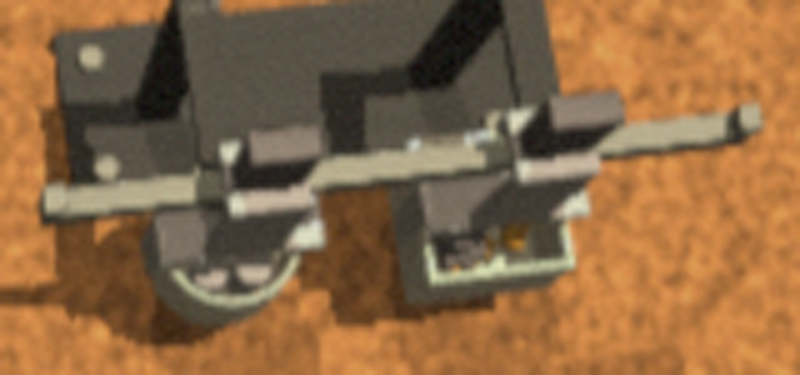

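View pics/tB.png

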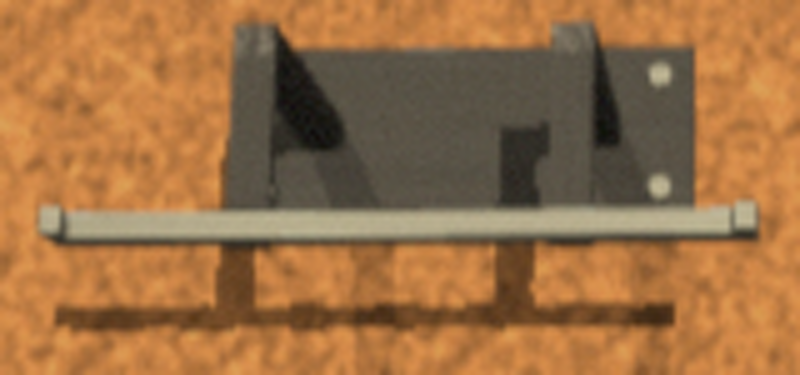

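View pics/sA.png

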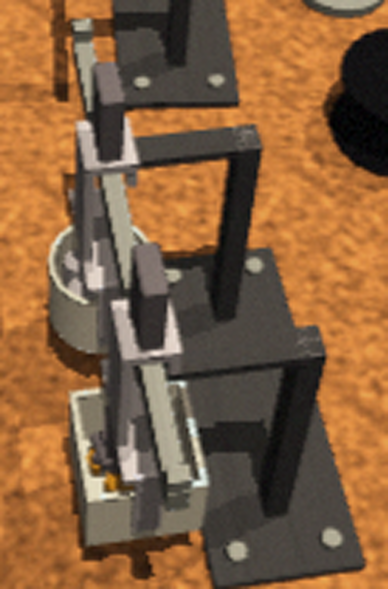

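View pics/sB.png

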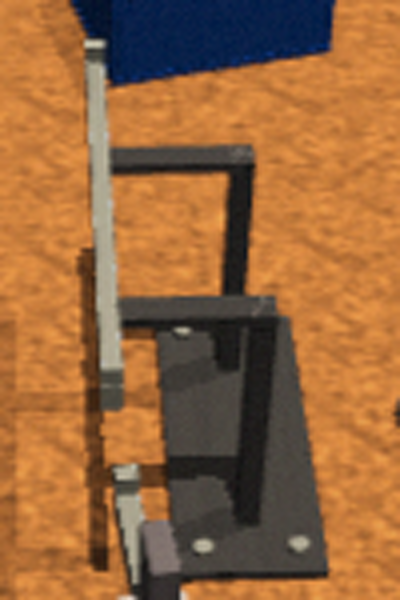

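```bash
cat > h.py <<'E'
import numpy as np,cv2,pickle
from scipy.optimize import least_squares
def proj(f,P): return cv2.projectPoints(np.asarray(P,float).reshape(-1,3),f["rvec"],f["tvec"],f["intrinsics"],None)[0][:,0]
def W(r,p):
    c,s=np.cos(r[2]),np.sin(r[2]); p=np.asarray(p,float).reshape(-1,3)
    return np.c_[r[0]+c*p[:,0]-s*p[:,1],r[1]+s*p[:,0]+c*p[:,1],p[:,2]]
def box(x0,x1,y0,y1,z0,z1):
    c=[[x,y,z] for z in(z0,z1) for x,y in((x0,y0),(x1,y0),(x1,y1),(x0,y1))]
    e=[(0,1),(1,2),(2,3),(3,0),(4,5),(5,6),(6,7),(7,4),(0,4),(1,5),(2,6),(3,7)]
    return np.array(c)/1000,e
def un(x0,y0,k): return lambda a:[x0+(a[0]+.5)/k-.5,y0+(a[1]+.5)/k-.5]
E
cat > fit.py <<'E'
from h import *
T=pickle.load(open("top0.pkl","rb"));S=pickle.load(open("side0.pkl","rb"))
tA,tB,sA,sB=un(345,200,5),un(163,200,5),un(300,235,3.1),un(295,125,4)
def fit(H,obs,x0):
    P=lambda sg:[0,sg*.126,H+.010]
    def res(r): return np.concatenate([proj(f,W(r,P(sg)))[0]-np.array(p) for f,sg,p in obs])
    q=least_squares(res,x0); print(H,q.x.round(4),res(q.x).round(1)); return q.x
F=fit(.182,[(T,1,tA((55,196))),(T,-1,tA((750,118))),(S,1,sB((125,472)))],[.65,-.2,0])
E=fit(.170,[(T,1,tB((50,219))),(T,-1,tB((746,216))),(S,1,sB((95,45))),(S,-1,sB((111,379)))],[.65,.2,0])
pickle.dump((F,E),open("rails.pkl","wb"))
ys=[]
for n,obs in(("pot",[(T,tA((286,145))),(S,sA((108,73)))]),("bin",[(T,tA((587,111))),(S,sA((151,258)))])):
    res=lambda v:np.concatenate([proj(f,W(F,[v[1],v[0],.233]))[0]-np.array(p) for f,p in obs])
    q=least_squares(res,[0,0]); print(n,q.x.round(4),res(q.x).round(1)); ys.append(q.x[0])
    print(W(F,[q.x[1],q.x[0],.233]))
if __name__=="__main__":
  for nm,f in(("top",T),("side",S)):
    im=cv2.resize(f["frame"][:,:,::-1],None,fx=4,fy=4,interpolation=cv2.INTER_CUBIC)
    def dr(r,b,col):
        c,e=b; p=((proj(f,W(r,c))+.5)*4-.5)
        for i,j in e: cv2.line(im,tuple(p[i].round().astype(int).tolist()),tuple(p[j].round().astype(int).tolist()),col,1,cv2.LINE_AA)
    for r,H in((F,182),(E,170)):
        dr(r,box(-5,5,-130,130,H-16,H),(0,255,0))
        for s in(1,-1): dr(r,box(-5,5,*sorted((s*122,s*130)),H,H+10),(255,0,0))
        dr(r,box(35,115,-100,100,0,8),(255,0,255))
    for y in ys:
        y=y*1000; dr(F,box(-6,6,y-13,y+13,188,233),(0,0,255)); dr(F,box(-13,13,y-15,y+15,182,188),(255,255,0));dr(F,box(-29,29,y-29,y+29,41,89),(0,255,255))
    if nm=="top":
        cv2.imwrite("pics/oA_%s.png"%nm,im[200*4:275*4,340*4:510*4]); cv2.imwrite("pics/oB_%s.png"%nm,im[200*4:275*4,160*4:325*4])
    else: cv2.imwrite("pics/oA_%s.png"%nm,im[240*4:390*4,300*4:430*4]);cv2.imwrite("pics/oB_%s.png"%nm,im[125*4:275*4,295*4:395*4])
E
python3 fit.py
```

```text
0.182 [ 0.5618 -0.153   0.0694] [-0.2  0.2  0.5 -0.1  0.2 -0.4]
0.17 [ 0.5581  0.1737 -0.0426] [ 0.9 -0.1  1.5 -0.1 -0.2 -0.3 -0.2 -3.2]
pot [0.051  0.0002] [-1.2 -0.1 -0.1  1.4]
[[ 0.55852791 -0.10210317  0.233     ]]
bin [-0.0527  0.0007] [-1.4 -0.4 -0.3  1.3]
[[ 0.56622038 -0.20549388  0.233     ]]
```

View pics/oA_top.png

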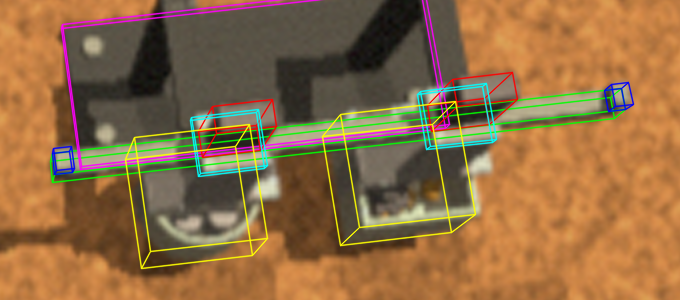

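View pics/oB_top.png

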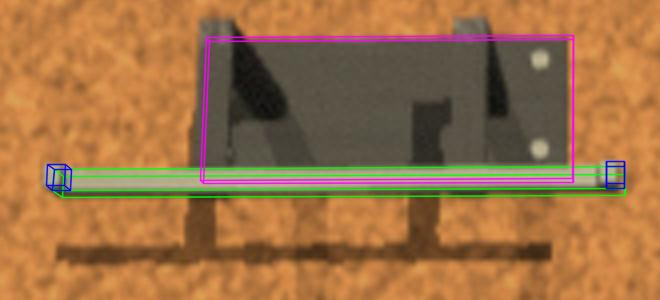

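View pics/oA_side.png

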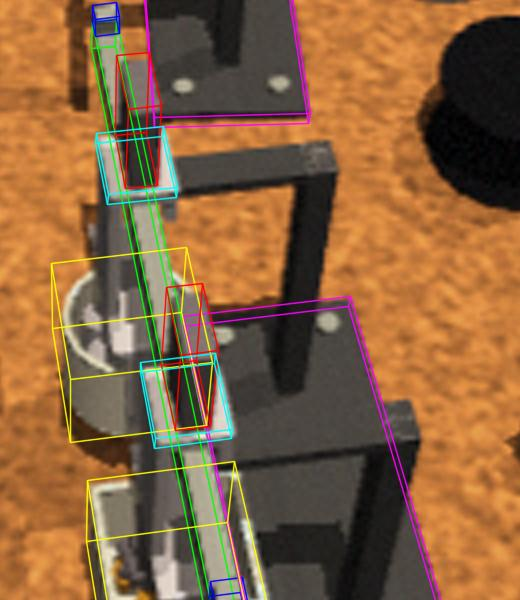

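View pics/oB_side.png

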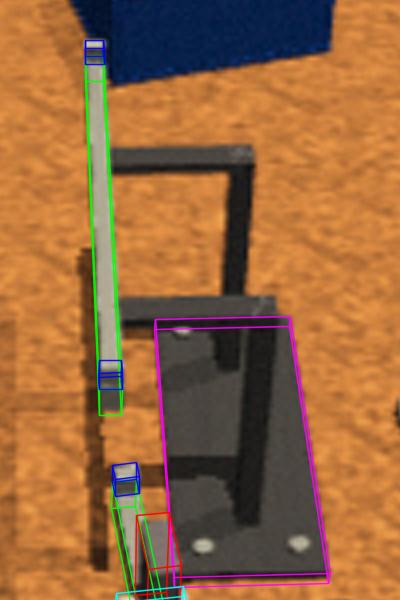

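```bash
sed -i 's/(S,1,sB((95,45))),(S,-1,sB((111,379)))/(S,1,sB((95,43))),(S,-1,sB((110.5,365)))/' fit.py; python3 fit.py
```

```text
0.182 [ 0.5618 -0.153   0.0694] [-0.2  0.2  0.5 -0.1  0.2 -0.4]
0.17 [ 0.5582  0.1755 -0.0431] [-0.1 -0.2  0.5 -0.1 -0.2 -0.3 -0.1 -0.4]
pot [0.051  0.0002] [-1.2 -0.1 -0.1  1.4]
[[ 0.55852791 -0.10210317  0.233     ]]
bin [-0.0527  0.0007] [-1.4 -0.4 -0.3  1.3]
[[ 0.56622038 -0.20549388  0.233     ]]
```

View pics/oB_top.png

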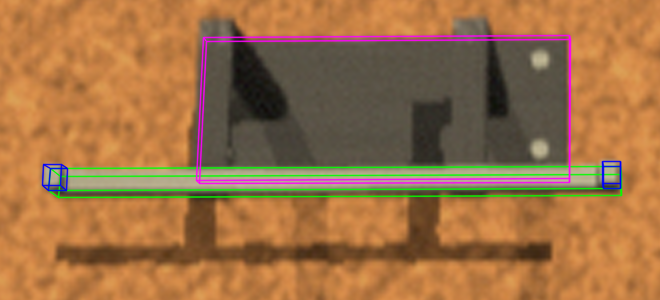

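View pics/oB_side.png

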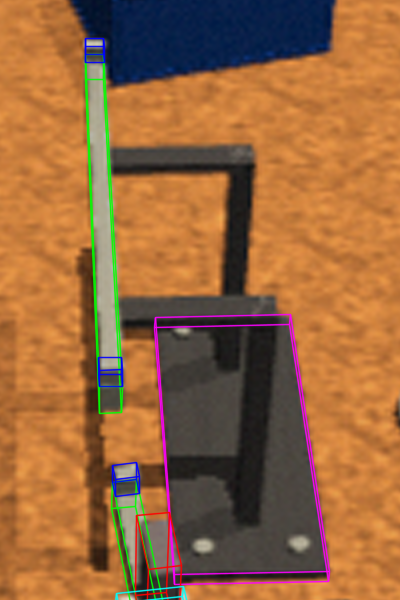

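```bash
cat > go.py <<'E'
import sys,numpy as np
from bench import *
from scipy.spatial.transform import Rotation as R
def show(x,y,z,yaw,s=None):
    s=s or get_state()
    A=R.from_euler("xyz",s["ee_rot"],degrees=True); B=R.from_euler("xyz",[180,0,yaw],degrees=True)
    d=A.inv().apply(np.array([x,y,z])-s["position"])*1000
    print("d",d.round(1),"rot",((A.inv()*B).as_rotvec(degrees=True)/6).round(3),"t",round(s["time_s"],2),"pos",s["position"].round(4),"rpy",s["ee_rot"].round(2),"F",s["ft_force"].round(1),"gap",round(s["finger_gap"],3))
if __name__=="__main__": show(*map(float,sys.argv[1:5]))
E
python3 go.py .5585 -.102 .300 93.98
```

```text
d [-546.4 -520.7  -97.7] rot [-2.000e-03  0.000e+00  9.984e+00] t 0.5 pos [0.2971 0.606  0.2023] rpy [-179.99   -0.    153.88] F [ 0.  -0.4  0.3] gap 1.004
```

Emit:
send_rows --plan '[{"delta_pos": [0, 0, -40], "rot": [0, 0, 0]}, {"delta_pos": [-30, -30, -80], "rot": [0, 0, 0.5]}, {"delta_pos": [-60, -57, -98], "rot": [0, 0, 1.1]}, {"delta_pos": [-90, -86, -98], "rot": [0, 0, 1.65]}, {"delta_pos": [-120, -114, -98], "rot": [0, 0, 2.2]}, {"delta_pos": [-150, -143, -98], "rot": [0, 0, 2.75]}, {"delta_pos": [-180, -171, -98], "rot": [0, 0, 3.3]}, {"delta_pos": [-210, -200, -98], "rot": [0, 0, 3.85]}, {"delta_pos": [-240, -229, -98], "rot": [0, 0, 4.4]}, {"delta_pos": [-270, -257, -98], "rot": [0, 0, 4.95]}, {"delta_pos": [-300, -286, -98], "rot": [0, 0, 5.5]}, {"delta_pos": [-330, -314, -98], "rot": [0, 0, 6.05]}, {"delta_pos": [-360, -343, -98], "rot": [0, 0, 6.6]}, {"delta_pos": [-390, -372, -98], "rot": [0, 0, 7.15]}, {"delta_pos": [-420, -400, -98], "rot": [0, 0, 7.7]}, {"delta_pos": [-450, -429, -98], "rot": [0, 0, 8.25]}, {"delta_pos": [-480, -457, -98], "rot": [0, 0, 8.8]}, {"delta_pos": [-510, -486, -98], "rot": [0, 0, 9.4]}, {"delta_pos": [-546.4, -520.7, -97.7], "rot": [0, 0, 9.98]}, {"delta_pos": [-546.4, -520.7, -97.7], "rot": [0, 0, 9.98]}]' --jaw 1

```text
time_s: 2.17
position: [0.559, -0.1068, 0.3005]
ee_rot: [179.9, 0.1, 93.6]
ft_force: [-0.9, -0.8, 0.0]
finger_gap: 0.997
```

```bash
python3 go.py .5585 -.102 .300 93.98;python3 go.py .5585 -.102 .196 93.98
```

```text
d [ 4.9 -0.2  0.5] rot [ 0.01   0.013 -0.069] t 2.17 pos [ 0.559  -0.1068  0.3005] rpy [1.7994e+02 8.0000e-02 9.3570e+01] F [-0.9 -0.8  0. ] gap 0.997
d [  5.   -0.3 104.5] rot [ 0.01   0.013 -0.069] t 2.17 pos [ 0.559  -0.1068  0.3005] rpy [1.7994e+02 8.0000e-02 9.3570e+01] F [-0.9 -0.8  0. ] gap 0.997
```

Emit:
send_rows --plan '[{"delta_pos": [0, 0, 0], "rot": [0, 0, 0]}, {"delta_pos": [0, 0, 0], "rot": [0, 0, 0]}, {"delta_pos": [0, 0, 15], "rot": [0, 0, 0]}, {"delta_pos": [0, 0, 30], "rot": [0, 0, 0]}, {"delta_pos": [0, 0, 40], "rot": [0, 0, 0]}, {"delta_pos": [0, 0, 45], "rot": [0, 0, 0]}, {"delta_pos": [0, 0, 45], "rot": [0, 0, 0]}]'

```text
time_s: 2.75
position: [0.558, -0.1012, 0.2542]
ee_rot: [-179.9, -0.0, 94.1]
ft_force: [0.0, -0.7, 0.5]
finger_gap: 1.003
```

```bash
python3 go.py .5585 -.102 .196 93.98
python3 - <<'E'
from bench import *
import cv2
f=grab_frame("top");a=cv2.resize(f["frame"][190:290,330:520,::-1],(760,400),interpolation=2);cv2.imwrite("pics/t1.png",a)
f=grab_frame("side");cv2.imwrite("pics/s1.png",cv2.resize(f["frame"][200:400,230:430,::-1],(600,600),interpolation=2))
E
```

```text
d [-0.9  0.5 58.2] rot [-0.014 -0.002  0.014] t 2.75 pos [ 0.558  -0.1012  0.2542] rpy [-1.7992e+02 -1.0000e-02  9.4060e+01] F [ 0.  -0.7  0.5] gap 1.003
```

View pics/s1.png

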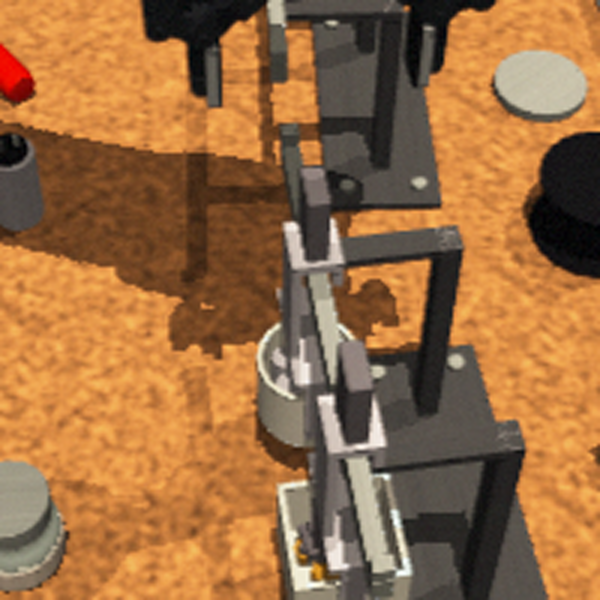

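View pics/t1.png

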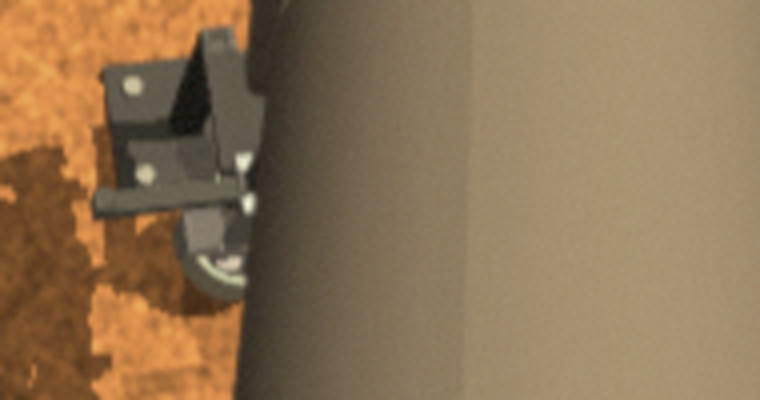

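The side view shows the open finger tips at (213,100) and (428,85) of the crop, straddling the pot tab's top at (315,175). I'll check that against the projection.

Run:
```python
from h import *
S=pickle.load(open("side0.pkl","rb"))
for P in [(.5155,-.115,.267),(.6005,-.109,.267),(.558,-.112,.267),(.5585,-.102,.233),(.5585,-.115,.233)]:
    p=proj(S,P)[0]; print(P,((p-[230,200])*3).round())
```

```text
(0.5155, -0.115, 0.267) [224. 155.]
(0.6005, -0.109, 0.267) [407. 136.]
(0.558, -0.112, 0.267) [316. 145.]
(0.5585, -0.102, 0.233) [313. 179.]
(0.5585, -0.115, 0.233) [316. 199.]
```

Run:
```python
from bench import *
import cv2,pickle
f=grab_frame("side");pickle.dump(f,open("side1.pkl","wb"));print(f["rvec"],f["tvec"],get_state()["position"],get_state()["joint_positions"])
cv2.imwrite("pics/s2.png",cv2.resize(f["frame"][120:320,240:440,::-1],(600,600),interpolation=2))
```

```text
[ 2.36666871 -0.0850798   0.03852638] [-0.54406346  0.14703935  0.87390402] [ 0.55882896 -0.10182324  0.25570927] [-29.07066084  13.61716325  39.50537183 104.12317811  -9.48169526
  65.54649677  17.60758392]
```

View pics/s2.png

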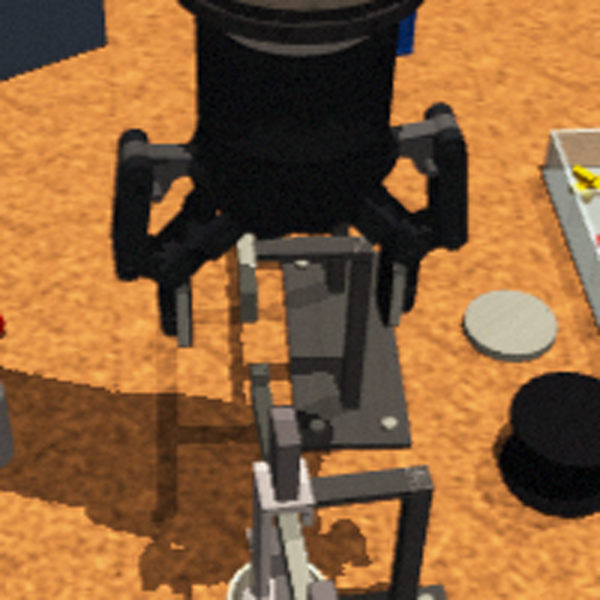

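Emit:
send_rows --plan '[{"delta_pos": [0, 0, 15], "rot": [0, 0, 0]}, {"delta_pos": [0, 0, 30], "rot": [0, 0, 0]}, {"delta_pos": [0, 0, 40], "rot": [0, 0, 0]}, {"delta_pos": [0, 0, 40], "rot": [0, 0, 0]}, {"delta_pos": [0, 0, 40], "rot": [0, 0, 0]}]'

```text
time_s: 3.32
position: [0.5585, -0.1021, 0.2153]
ee_rot: [-180.0, 0.0, 94.0]
ft_force: [0.5, 0.1, 0.3]
finger_gap: 1.001
```

Run:
```python
from bench import *
import cv2,pickle
from h import *
f=grab_frame("side");print(get_state()["position"])
im=cv2.resize(f["frame"][150:300,260:410,::-1],(600,600),interpolation=2);
cv2.imwrite("pics/s3.png",im)
p=get_state()["position"]
for d in [(-.0425,-.011,.013),(.0425,-.011,.013),(-.0425,.011,.013),(.0425,.011,.013)]: print(((proj(f,p+d)[0]-[260,150])*4).round())
```

```text
[ 0.55883406 -0.1021765   0.21573903]
[182. 476.]
[419. 463.]
[179. 430.]
[411. 418.]
```

View pics/s3.png

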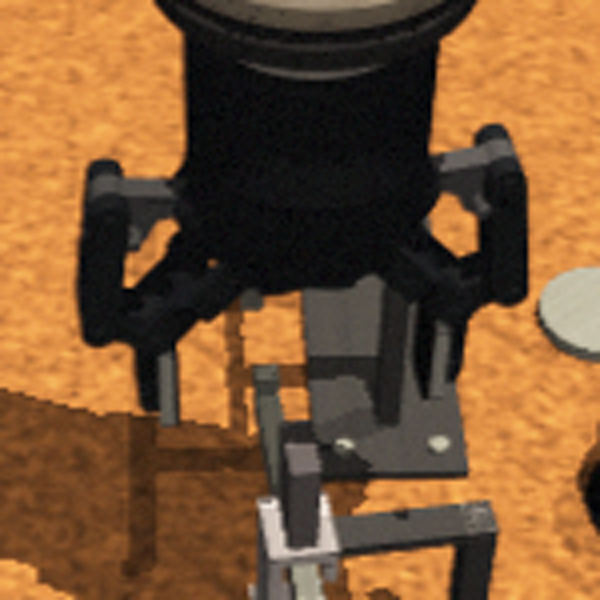

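Run:
```python
from h import *
S=pickle.load(open("side0.pkl","rb"))
cv2.imwrite("pics/s4.png",cv2.resize(S["frame"][0:100,140:260,::-1],(720,600),interpolation=2))
y=np.radians(153.88);ty=np.array([np.sin(y),-np.cos(y),0]);tx=np.array([np.cos(y),np.sin(y),0]);p=np.array([.297,.606,.2015])
for a in(1,-1):
  for b in(1,-1):
    for dz in (.013,.045): print(a,b,dz,((proj(S,p+a*.0425*ty+b*.011*tx+[0,0,dz])[0]-[140,0])*6).round())
print(cv2.Rodrigues(S["rvec"])[0].T@-S["tvec"])
```

```text
1 1 0.013 [412. 313.]
1 1 0.045 [399. 238.]
1 -1 0.013 [456. 321.]
1 -1 0.045 [444. 246.]
-1 1 0.013 [301. 396.]
-1 1 0.045 [286. 319.]
-1 -1 0.013 [348. 406.]
-1 -1 0.045 [333. 328.]
[ 0.50370423 -0.54370156  0.7293864 ]
```

View pics/s4.png

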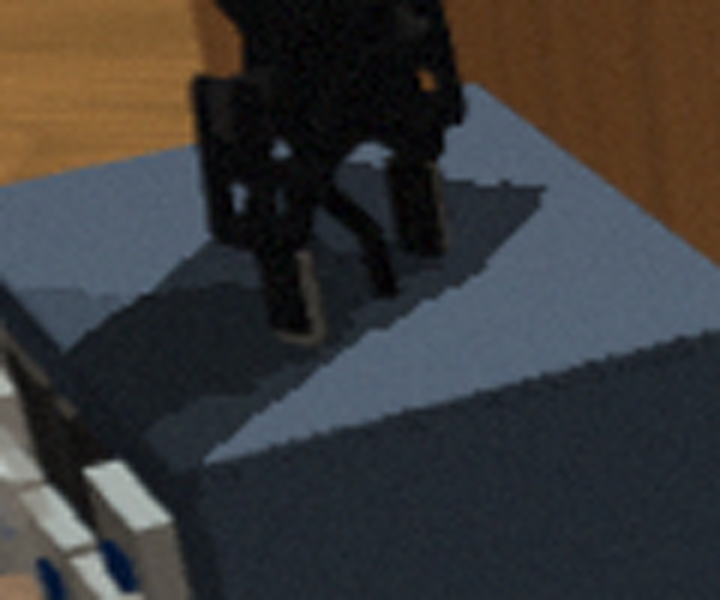

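The finger tips sit about 40 mm above the reported TCP when open, and this agrees with both the start pose and here relative to the tab. I'll go down in steps and judge by the picture.

Emit:
send_rows --plan '[{"delta_pos": [0, 0, 12], "rot": [0, 0, 0]}, {"delta_pos": [0, 0, 24], "rot": [0, 0, 0]}, {"delta_pos": [0, 0, 36], "rot": [0, 0, 0]}, {"delta_pos": [0, 0, 36], "rot": [0, 0, 0]}, {"delta_pos": [0, 0, 36], "rot": [0, 0, 0]}]'

```text
time_s: 3.78
position: [0.558, -0.1021, 0.1782]
ee_rot: [-179.9, 0.0, 94.0]
ft_force: [-0.0, 0.9, 0.3]
finger_gap: 1.002
```

Run:
```python
from bench import *
import cv2,pickle
from h import *
f=grab_frame("side");print(get_state()["position"],get_state()["ft_force"])
im=cv2.resize(f["frame"][170:320,260:410,::-1],(600,600),interpolation=2);
cv2.imwrite("pics/s5.png",im)
```

```text
[ 0.55835413 -0.10215946  0.17880411] [ 0.4058575  -0.45935541  0.50786452]
```

View pics/s5.png

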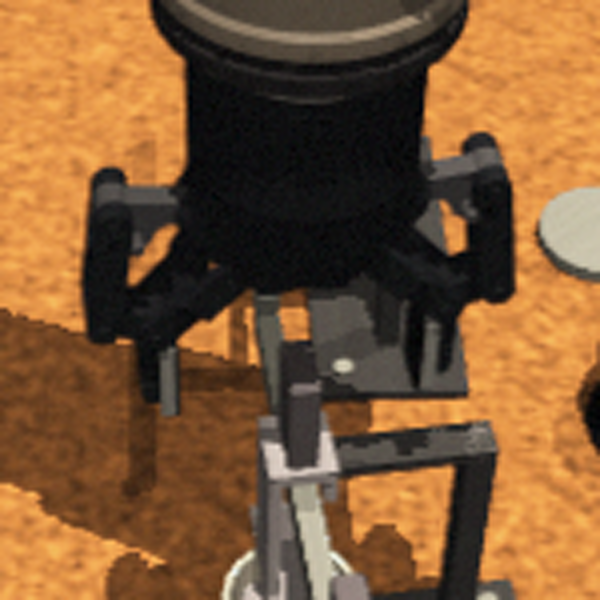

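Emit:
send_rows --plan '[{"delta_pos": [0, 0, 6], "rot": [0, 0, 0]}, {"delta_pos": [0, 0, 13], "rot": [0, 0, 0]}, {"delta_pos": [0, 0, 13], "rot": [0, 0, 0]}]'

```text
time_s: 4.08
position: [0.558, -0.1018, 0.1648]
ee_rot: [-179.9, -0.0, 94.0]
ft_force: [0.3, -0.1, -0.1]
finger_gap: 0.996
```

Emit:
send_rows --plan '[{"delta_pos": [0, 0, 0], "rot": [0, 0, 0]}, {"delta_pos": [0, 0, 0], "rot": [0, 0, 0]}, {"delta_pos": [0, 0, 0], "rot": [0, 0, 0]}, {"delta_pos": [0, 0, 0], "rot": [0, 0, 0]}]' --jaw 0.35

```text
time_s: 4.42
position: [0.5586, -0.102, 0.1662]
ee_rot: [180.0, 0.0, 94.0]
ft_force: [-0.1, 0.7, 0.5]
finger_gap: 0.453
```

Run:
```python
from bench import *
import cv2,pickle
from h import *
f=grab_frame("side");s=get_state();print(s["position"],s["ft_force"],s["finger_gap"])
im=cv2.resize(f["frame"][170:320,260:410,::-1],(600,600),interpolation=2);
cv2.imwrite("pics/s6.png",im)
```

```text
[ 0.55863623 -0.10202376  0.16622254] [ 0.46476136 -0.06782063 -0.94625356] 0.3645638454385285
```

View pics/s6.png

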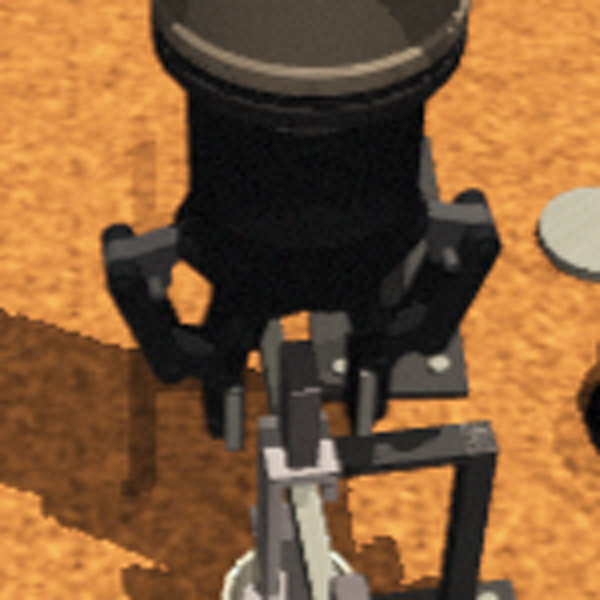

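Emit:
send_rows --plan '[{"delta_pos": [0, 0, 0], "rot": [0, 0, 0]}, {"delta_pos": [0, 0, 0], "rot": [0, 0, 0]}, {"delta_pos": [0, 0, 0], "rot": [0, 0, 0]}, {"delta_pos": [0, 0, 0], "rot": [0, 0, 0]}, {"delta_pos": [0, 0, 0], "rot": [0, 0, 0]}, {"delta_pos": [0, 0, 0], "rot": [0, 0, 0]}]' --jaw 0

```text
time_s: 4.97
position: [0.5588, -0.102, 0.1662]
ee_rot: [180.0, 0.0, 94.0]
ft_force: [1.9, -0.2, 5.8]
finger_gap: 0.133
```

Emit:
send_rows --plan '[{"delta_pos": [0, 0, -8], "rot": [0, 0, 0]}, {"delta_pos": [0, 0, -16], "rot": [0, 0, 0]}, {"delta_pos": [0, 0, -22], "rot": [0, 0, 0]}, {"delta_pos": [0, 0, -25], "rot": [0, 0, 0]}, {"delta_pos": [0, 0, -25], "rot": [0, 0, 0]}, {"delta_pos": [0, 0, -25], "rot": [0, 0, 0]}]'

```text
time_s: 5.47
position: [0.5584, -0.1019, 0.1911]
ee_rot: [180.0, -0.0, 94.0]
ft_force: [-0.7, -0.9, -3.2]
finger_gap: 0.137
```

Run:
```python
from bench import *
import cv2,pickle
from h import *
f=grab_frame("side");s=get_state();print(s["position"],s["ee_rot"],s["ft_force"],s["torque"],s["finger_gap"])
im=cv2.resize(f["frame"][170:370,260:410,::-1],(450,600),interpolation=2);
cv2.imwrite("pics/s7.png",im)
```

```text
[ 0.55834772 -0.10191723  0.19088398] [-1.79987547e+02 -4.59376938e-03  9.40099026e+01] [-0.97368658  0.0332686  -3.35046293] [-0.0260619  -0.02445899 -0.00238571] 0.1294825246635237
```

View pics/s7.png

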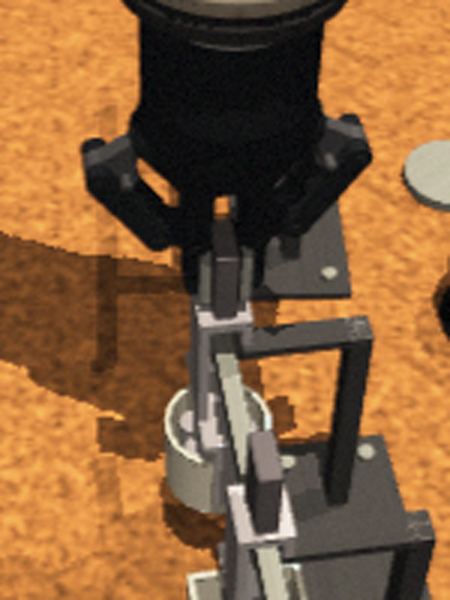

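```bash
python3 go.py .5508 .011 .191 93.98; python3 go.py .5508 .011 .191 87.53
```

```text
d [ 1.132e+02  4.000e-01 -1.000e-01] rot [-0.002 -0.001  0.005] t 5.52 pos [ 0.5583 -0.1019  0.1909] rpy [-179.99   -0.     94.01] F [-1.   0.  -3.4] gap 0.129
d [ 1.132e+02  4.000e-01 -1.000e-01] rot [-2.00e-03 -1.00e-03  1.08e+00] t 5.52 pos [ 0.5583 -0.1019  0.1909] rpy [-179.99   -0.     94.01] F [-1.   0.  -3.4] gap 0.129
```

Emit:
send_rows --plan '[{"delta_pos": [8, 0, 0], "rot": [0, 0, 0]}, {"delta_pos": [20, 0, 0], "rot": [0, 0, 0]}, {"delta_pos": [35, 0, 0], "rot": [0, 0, 0]}, {"delta_pos": [50, 0, 0], "rot": [0, 0, 0]}, {"delta_pos": [65, 0, 0], "rot": [0, 0, 0]}, {"delta_pos": [80, 0, 0], "rot": [0, 0, 0]}, {"delta_pos": [95, 0, 0], "rot": [0, 0, 0]}, {"delta_pos": [106, 0, 0], "rot": [0, 0, 0]}, {"delta_pos": [113, 0, 0], "rot": [0, 0, 0]}, {"delta_pos": [113, 0, 0], "rot": [0, 0, 0]}, {"delta_pos": [113, 0, 0], "rot": [0, 0, 0.4]}, {"delta_pos": [113, 0, 0], "rot": [0, 0, 0.8]}, {"delta_pos": [113, 0, 0], "rot": [0, 0, 1.08]}, {"delta_pos": [113, 0, 0], "rot": [0, 0, 1.08]}, {"delta_pos": [113, 0, 0], "rot": [0, 0, 1.08]}]'

```text
time_s: 6.77
position: [0.5506, 0.01, 0.191]
ee_rot: [-180.0, 0.0, 87.5]
ft_force: [0.2, 0.2, -3.6]
finger_gap: 0.133
```

```bash
python3 go.py .5625 .275 .191 87.53
python3 - <<'E'
from bench import *
import cv2,pickle
from h import *
F,E=pickle.load(open("rails.pkl","rb"))
f=grab_frame("side");s=get_state();p=s["position"];print(p,s["ft_force"],s["torque"])
im=cv2.resize(f["frame"][120:320,240:440,::-1],(600,600),interpolation=2)
# predicted saddle box
r=[p[0],p[1],np.radians(s["ee_rot"][2]-90)]; dz=(p[2]-.1662)*1000
for b in (box(-13,13,-15,15,182+dz,188+dz),box(-6,6,-13,13,188+dz,233+dz)):
    c,e=b; q=(proj(f,W(r,c))-[240,120])*3+1
    for i,j in e: cv2.line(im,tuple(q[i].round().astype(int).tolist()),tuple(q[j].round().astype(int).tolist()),(0,255,0),1)
cv2.imwrite("pics/s8.png",im)
f=grab_frame("top");cv2.imwrite("pics/t8.png",cv2.resize(f["frame"][190:290,160:420,::-1],(780,300),interpolation=2))
E
```

```text
d [ 2.652e+02  5.000e-01 -1.000e-01] rot [-0.001  0.003  0.001] t 6.77 pos [0.5506 0.01   0.191 ] rpy [-1.7999e+02  2.0000e-02  8.7530e+01] F [ 0.2  0.2 -3.6] gap 0.133
[0.55059164 0.01018011 0.1909846 ] [ 0.14526019 -0.28188351 -2.68807459] [-0.02380142  0.04691081  0.06291303]
```

View pics/s8.png

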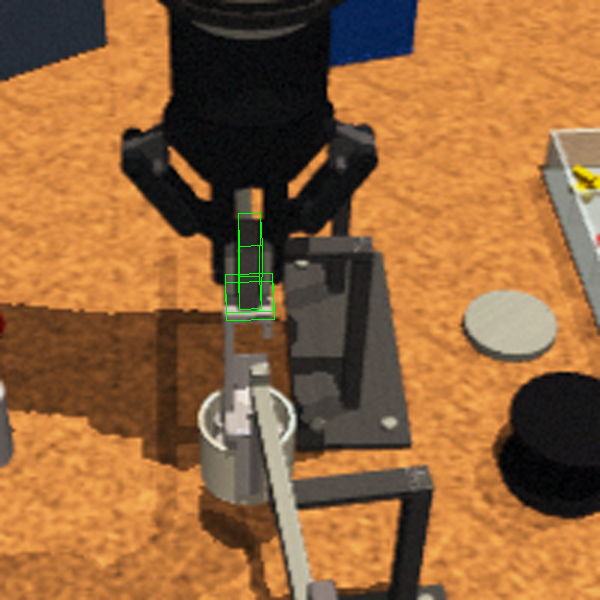

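View pics/t8.png

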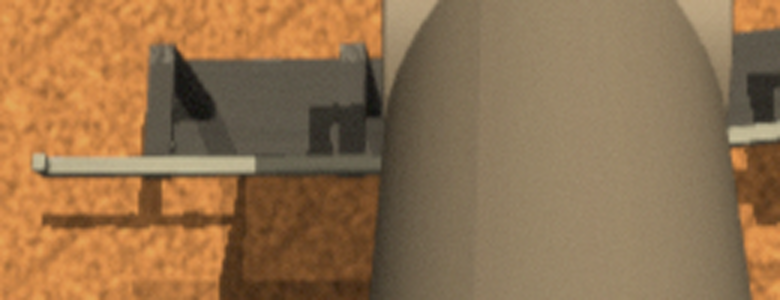

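Emit:
send_rows --plan '[{"delta_pos": [8, 0, 0], "rot": [0, 0, 0]}, {"delta_pos": [22, 0, 0], "rot": [0, 0, 0]}, {"delta_pos": [40, 0, 0], "rot": [0, 0, 0]}, {"delta_pos": [58, 0, 0], "rot": [0, 0, 0]}, {"delta_pos": [76, 0.2, 0], "rot": [0, 0, 0]}, {"delta_pos": [94, 0.2, 0], "rot": [0, 0, 0]}, {"delta_pos": [112, 0.3, 0], "rot": [0, 0, 0]}, {"delta_pos": [130, 0.3, 0], "rot": [0, 0, 0]}, {"delta_pos": [148, 0.3, 0], "rot": [0, 0, 0]}, {"delta_pos": [166, 0.4, 0], "rot": [0, 0, 0]}, {"delta_pos": [184, 0.4, 0], "rot": [0, 0, 0]}, {"delta_pos": [202, 0.5, 0], "rot": [0, 0, 0]}, {"delta_pos": [220, 0.5, 0], "rot": [0, 0, 0]}, {"delta_pos": [238, 0.5, 0], "rot": [0, 0, 0]}, {"delta_pos": [252, 0.5, 0], "rot": [0, 0, 0]}, {"delta_pos": [260, 0.5, 0], "rot": [0, 0, 0]}, {"delta_pos": [260, 0.5, 0], "rot": [0, 0, 0]}, {"delta_pos": [260, 0.5, 0], "rot": [0, 0, 0]}]'

```text
time_s: 8.37
position: [0.5624, 0.2701, 0.1908]
ee_rot: [-180.0, 0.0, 87.5]
ft_force: [0.2, -1.0, -2.4]
finger_gap: 0.129
```

```bash
cat > ov.py <<'E'
import sys
from bench import *
from h import *
F,E=pickle.load(open("rails.pkl","rb"))
n=sys.argv[1]; zr=float(sys.argv[2]) if len(sys.argv)>2 else .1662
def ov(cam,x0,x1,y0,y1,k):
    f=grab_frame(cam);s=get_state();p=s["position"]
    if cam=="side": print(p.round(4),s["ee_rot"].round(2),s["ft_force"].round(1),s["torque"].round(3),s["finger_gap"])
    im=cv2.resize(f["frame"][y0:y1,x0:x1,::-1],None,fx=k,fy=k,interpolation=2)
    cv2.imwrite(f"pics/{cam}{n}r.png",im.copy())
    r=[p[0],p[1],np.radians(s["ee_rot"][2]-90)]; dz=(p[2]-zr)*1000
    for b in (box(-13,13,-15,15,182+dz,188+dz),box(-6,6,-13,13,188+dz,233+dz)):
        c,e=b; q=(proj(f,W(r,c))-[x0,y0])*k+k/2
        for i,j in e: cv2.line(im,tuple(q[i].round().astype(int).tolist()),tuple(q[j].round().astype(int).tolist()),(0,255,0),1)
    cv2.imwrite(f"pics/{cam}{n}.png",im)
ov("side",260,400,60,210,4); ov("top",150,300,190,290,5)
E
python3 ov.py a; python3 go.py .5623 .2704 .191 87.53
```

```text
[0.5625 0.2694 0.1909] [-1.800e+02  4.000e-02  8.747e+01] [-0.7 -0.1 -2.8] [-0.061 -0.006  0.035] 0.12758013810084973
d [ 1.2 -0.3  0. ] rot [-0.     0.004 -0.015] t 8.47 pos [0.5625 0.2691 0.191 ] rpy [-1.800e+02  3.000e-02  8.744e+01] F [-0.6  0.4 -2.5] gap 0.135
```

View pics/sidea.png

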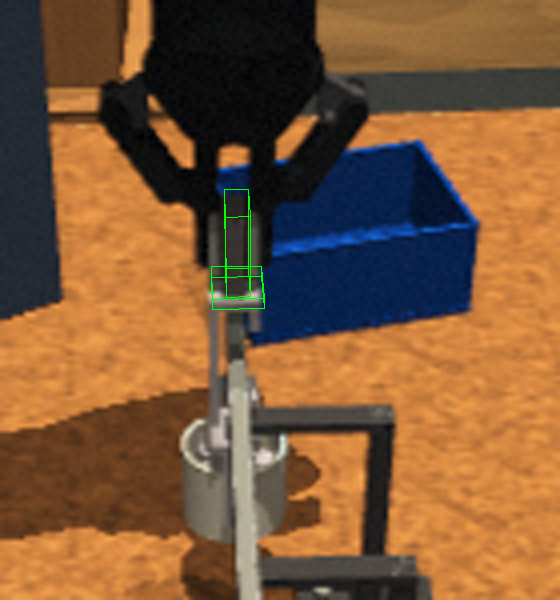

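View pics/topar.png

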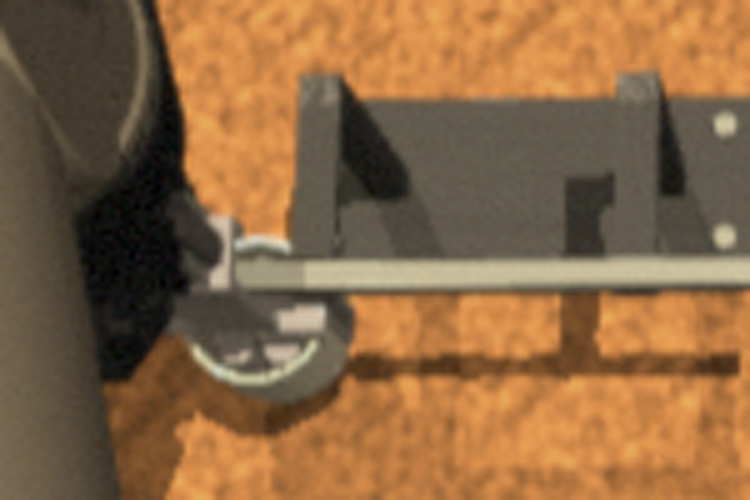

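Emit:
send_rows --plan '[{"delta_pos": [0, 0, 8], "rot": [0, 0, 0]}, {"delta_pos": [0, 0, 16], "rot": [0, 0, 0]}, {"delta_pos": [0, 0, 23], "rot": [0, 0, 0]}, {"delta_pos": [0, 0, 28], "rot": [0, 0, 0]}, {"delta_pos": [0, 0, 31], "rot": [0, 0, 0]}, {"delta_pos": [0, 0, 33], "rot": [0, 0, 0]}, {"delta_pos": [0, 0, 34], "rot": [0, 0, 0]}, {"delta_pos": [0, 0, 35], "rot": [0, 0, 0]}, {"delta_pos": [0, 0, 35], "rot": [0, 0, 0]}]'

```text
time_s: 9.22
position: [0.5624, 0.2705, 0.156]
ee_rot: [180.0, -0.0, 87.5]
ft_force: [0.3, -0.1, -3.1]
finger_gap: 0.136
```

```bash
python3 ov.py b; python3 ov.py b
```

```text
[0.5624 0.2705 0.1561] [ 1.7999e+02 -1.0000e-02  8.7520e+01] [-0.8 -0.4 -3.2] [-0.015 -0.023  0.013] 0.1325693326757983
[0.5624 0.2705 0.1562] [ 1.7999e+02 -1.0000e-02  8.7520e+01] [ 1.   0.5 -2.7] [-0.034  0.024 -0.022] 0.1349266352645885
```

View pics/sideb.png

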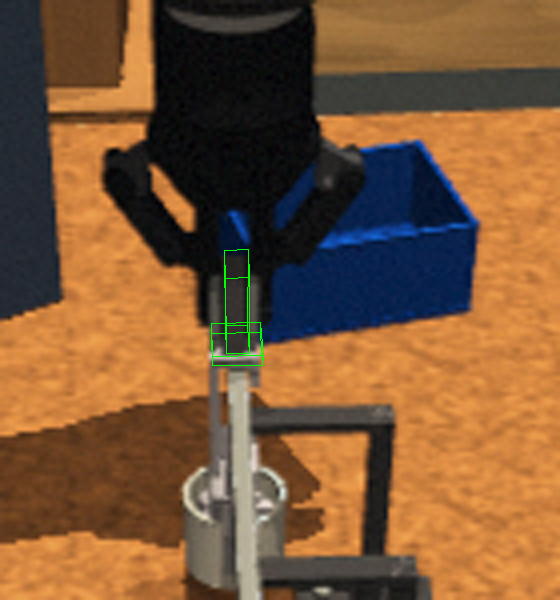

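View pics/topbr.png

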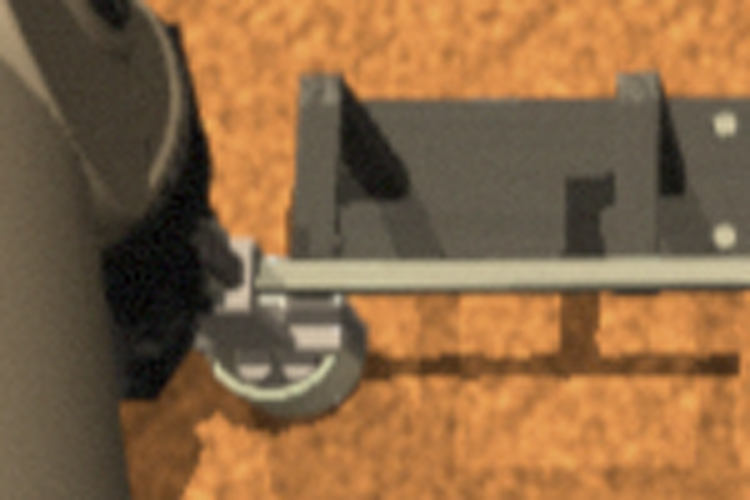

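Emit:
send_rows --plan '[{"delta_pos": [0, 0, 1], "rot": [0, 0, 0]}, {"delta_pos": [0, 0, 1.5], "rot": [0, 0, 0]}, {"delta_pos": [4, 0, 1.5], "rot": [0, 0, 0]}, {"delta_pos": [8, 0, 1.5], "rot": [0, 0, 0]}, {"delta_pos": [9, 0, 1.5], "rot": [0, 0, 0]}, {"delta_pos": [9, 0, 1.5], "rot": [0, 0, 0]}]'

```text
time_s: 9.92
position: [0.5626, 0.2802, 0.1544]
ee_rot: [-180.0, -0.0, 87.6]
ft_force: [-1.0, -0.3, -2.7]
finger_gap: 0.132
```

Emit:
send_rows --plan '[{"delta_pos": [1, 0, 0], "rot": [0, 0, 0]}, {"delta_pos": [2, 0, 0], "rot": [0, 0, 0]}, {"delta_pos": [2, 0, 0], "rot": [0, 0, 0]}]'

```text
time_s: 10.17
position: [0.5628, 0.2816, 0.1545]
ee_rot: [-180.0, -0.0, 87.5]
ft_force: [0.4, -0.1, -2.7]
finger_gap: 0.136
```

Still free (local y ≈ 0.106). I'll go in 1 mm nudges until I feel the stop.

Emit:
send_rows --plan '[{"delta_pos": [1, 0, 0], "rot": [0, 0, 0]}, {"delta_pos": [1, 0, 0], "rot": [0, 0, 0]}]'

```text
time_s: 10.33
position: [0.5629, 0.2826, 0.1545]
ee_rot: [-180.0, -0.0, 87.5]
ft_force: [-0.7, -0.1, -4.2]
finger_gap: 0.131
```

Emit:
send_rows --plan '[{"delta_pos": [1, 0, 0], "rot": [0, 0, 0]}, {"delta_pos": [1, 0, 0], "rot": [0, 0, 0]}]'

```text
time_s: 10.5
position: [0.5629, 0.2836, 0.1545]
ee_rot: [-180.0, -0.0, 87.5]
ft_force: [-0.4, -0.3, -2.1]
finger_gap: 0.133
```

Emit:
send_rows --plan '[{"delta_pos": [1, 0, 0], "rot": [0, 0, 0]}, {"delta_pos": [1, 0, 0], "rot": [0, 0, 0]}]'

```text
time_s: 10.67
position: [0.5629, 0.2846, 0.1545]
ee_rot: [-180.0, -0.0, 87.5]
ft_force: [-0.9, 0.4, -2.1]
finger_gap: 0.128
```

```bash
python3 ov.py c
```

```text
[0.5629 0.2846 0.1545] [-180.     -0.     87.53] [ 0.1 -0.6 -2.5] [ 0.058  0.02  -0.01 ] 0.12723130972271604
```

View pics/sidec.png

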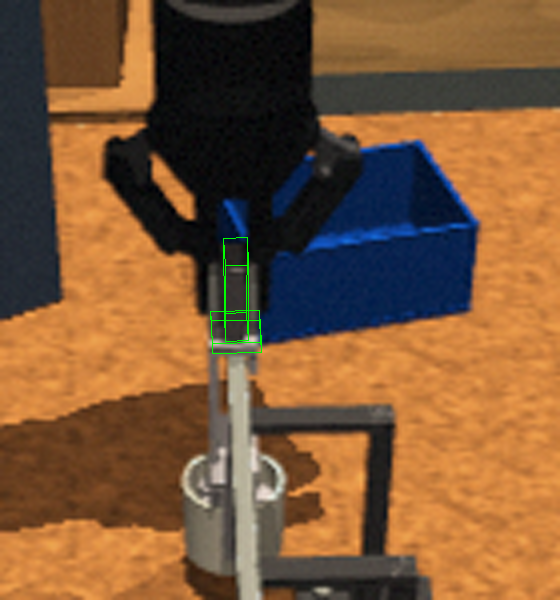

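View pics/topcr.png

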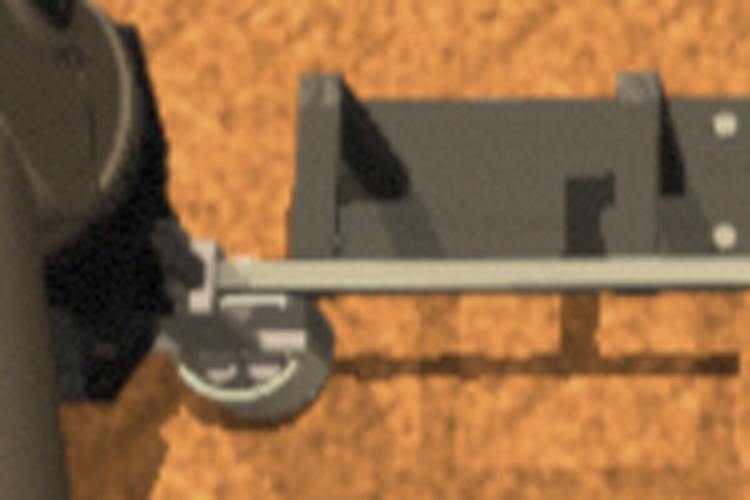

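Emit:
send_rows --plan '[{"delta_pos": [0, 0, 0.5], "rot": [0, 0, 0]}, {"delta_pos": [0, 0, 0.5], "rot": [0, 0, 0]}]'

```text
time_s: 10.93
position: [0.563, 0.2844, 0.1543]
ee_rot: [180.0, -0.0, 87.5]
ft_force: [-1.9, -1.0, 1.7]
finger_gap: 0.133
```

Emit:
send_rows --plan '[{"delta_pos": [0, 0, 0.5], "rot": [0, 0, 0]}, {"delta_pos": [0, 0, 0.5], "rot": [0, 0, 0]}]'

```text
time_s: 11.1
position: [0.5631, 0.2845, 0.1543]
ee_rot: [180.0, -0.0, 87.5]
ft_force: [-4.4, -1.6, 10.4]
finger_gap: 0.13
```

Emit:
send_rows --plan '[{"delta_pos": [1, 0, 0], "rot": [0, 0, 0]}, {"delta_pos": [1, 0, 0], "rot": [0, 0, 0]}]'

```text
time_s: 11.27
position: [0.5632, 0.2848, 0.1543]
ee_rot: [180.0, 0.0, 87.5]
ft_force: [-3.7, -5.5, 10.7]
finger_gap: 0.134
```

Emit:
send_rows --plan '[{"delta_pos": [0, 0, -0.8], "rot": [0, 0, 0]}, {"delta_pos": [0, 0, -0.8], "rot": [0, 0, 0]}]'

```text
time_s: 11.43
position: [0.5631, 0.2854, 0.1544]
ee_rot: [180.0, -0.0, 87.5]
ft_force: [-0.3, -0.2, -3.3]
finger_gap: 0.133
```

Emit:
send_rows --plan '[{"delta_pos": [1, 0, 0], "rot": [0, 0, 0]}, {"delta_pos": [1, 0, 0], "rot": [0, 0, 0]}]'

```text
time_s: 11.6
position: [0.5631, 0.2858, 0.1543]
ee_rot: [-180.0, 0.0, 87.5]
ft_force: [-1.4, -5.2, 2.0]
finger_gap: 0.133
```

Emit:
send_rows --plan '[{"delta_pos": [1, 0, 0], "rot": [0, 0, 0]}, {"delta_pos": [1, 0, 0], "rot": [0, 0, 0]}]'

```text
time_s: 11.77
position: [0.5631, 0.286, 0.1543]
ee_rot: [-180.0, 0.1, 87.5]
ft_force: [-2.5, -8.4, 5.0]
finger_gap: 0.131
```

Emit:
send_rows --plan '[{"delta_pos": [0, 0, 0], "rot": [0, 0, 0]}, {"delta_pos": [0, 0, 0], "rot": [0, 0, 0]}, {"delta_pos": [0, 0, 0], "rot": [0, 0, 0]}, {"delta_pos": [0, 0, 0], "rot": [0, 0, 0]}, {"delta_pos": [0, 0, 0], "rot": [0, 0, 0]}]' --jaw 0.5

```text
time_s: 12.18
position: [0.5631, 0.2877, 0.1543]
ee_rot: [180.0, -0.0, 87.5]
ft_force: [-0.4, 0.4, -0.7]
finger_gap: 0.501
```

Emit:
send_rows --plan '[{"delta_pos": [0, 0, -10], "rot": [0, 0, 0]}, {"delta_pos": [0, 0, -25], "rot": [0, 0, 0]}, {"delta_pos": [0, 0, -45], "rot": [0, 0, 0]}, {"delta_pos": [0, 0, -70], "rot": [0, 0, 0]}, {"delta_pos": [0, 0, -90], "rot": [0, 0, 0]}, {"delta_pos": [0, 0, -100], "rot": [0, 0, 0]}, {"delta_pos": [-30, 0, -100], "rot": [0, 0, 0]}, {"delta_pos": [-60, 0, -100], "rot": [0, 0, 0]}, {"delta_pos": [-100, 0, -100], "rot": [0, 0, 0]}, {"delta_pos": [-140, 0, -100], "rot": [0, 0, 0]}, {"delta_pos": [-180, 0, -100], "rot": [0, 0, 0]}, {"delta_pos": [-210, 0, -100], "rot": [0, 0, 0]}, {"delta_pos": [-220, 0, -100], "rot": [0, 0, 0]}]'

```text
time_s: 13.27
position: [0.5531, 0.0623, 0.2549]
ee_rot: [180.0, 0.0, 87.2]
ft_force: [0.3, 0.5, -0.2]
finger_gap: 0.5
```

```bash
python3 ov.py d; python3 go.py .5662 -.2045 .255 93.98
```

```text
[0.5533 0.0626 0.2549] [179.97   0.    87.2 ] [-0.1 -2.5  0.4] [-0.138 -0.041  0.001] 0.49855702953479786
d [-268.8   25.3   -0.3] rot [ 0.004 -0.003 -1.113] t 13.37 pos [0.5535 0.0652 0.2548] rpy [ 1.7997e+02 -2.0000e-02  8.7300e+01] F [ 0.3  0.2 -0.2] gap 0.502
```

View pics/sidedr.png

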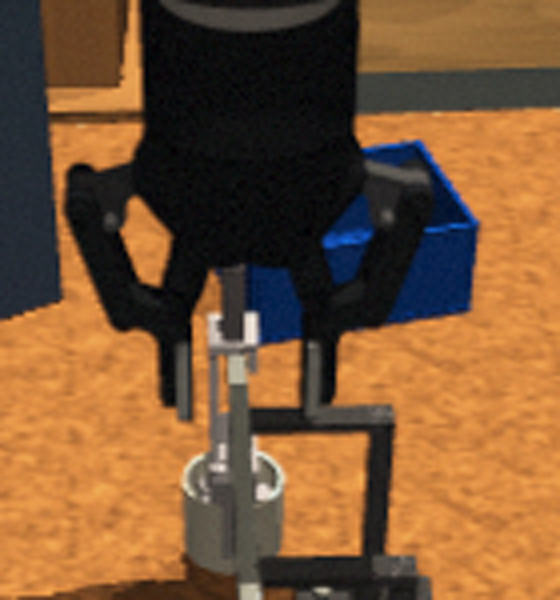

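View pics/topdr.png

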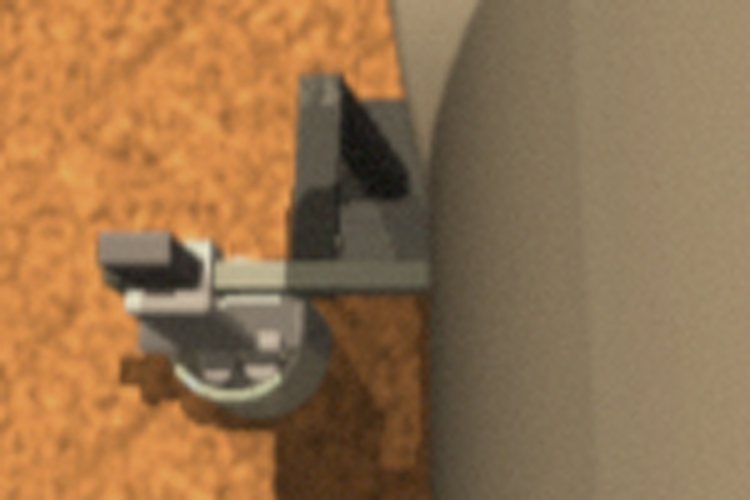

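Emit:
send_rows --plan '[{"delta_pos": [-15, 2, 0], "rot": [0, 0, -0.1]}, {"delta_pos": [-40, 4, 0], "rot": [0, 0, -0.25]}, {"delta_pos": [-70, 6, 0], "rot": [0, 0, -0.4]}, {"delta_pos": [-100, 9, 0], "rot": [0, 0, -0.5]}, {"delta_pos": [-130, 12, 0], "rot": [0, 0, -0.6]}, {"delta_pos": [-160, 15, 0], "rot": [0, 0, -0.7]}, {"delta_pos": [-190, 18, 0], "rot": [0, 0, -0.8]}, {"delta_pos": [-220, 21, 0], "rot": [0, 0, -0.9]}, {"delta_pos": [-245, 23, 0], "rot": [0, 0, -1.0]}, {"delta_pos": [-265, 25, 0], "rot": [0, 0, -1.08]}, {"delta_pos": [-272, 25, 0], "rot": [0, 0, -1.08]}, {"delta_pos": [-272, 25, 0], "rot": [0, 0, -1.08]}, {"delta_pos": [-272, 25, 0], "rot": [0, 0, -1.08]}]' --jaw 0.7

```text
time_s: 14.45
position: [0.5672, -0.2038, 0.254]
ee_rot: [-180.0, -0.0, 94.0]
ft_force: [0.1, 0.9, -0.3]
finger_gap: 0.699
```

```bash
python3 go.py .5662 -.2045 .166 93.98
python3 - <<'E'
from bench import *
import cv2,pickle
from h import *
f=grab_frame("side")
cv2.imwrite("pics/s9.png",cv2.resize(f["frame"][210:410,260:410,::-1],(450,600),interpolation=2))
E
```

```text
d [-0.6 -1.  88. ] rot [-0.005 -0.004  0.009] t 14.45 pos [ 0.5672 -0.2038  0.254 ] rpy [-1.7997e+02 -2.0000e-02  9.4030e+01] F [ 0.1  0.9 -0.3] gap 0.699
```

View pics/s9.png

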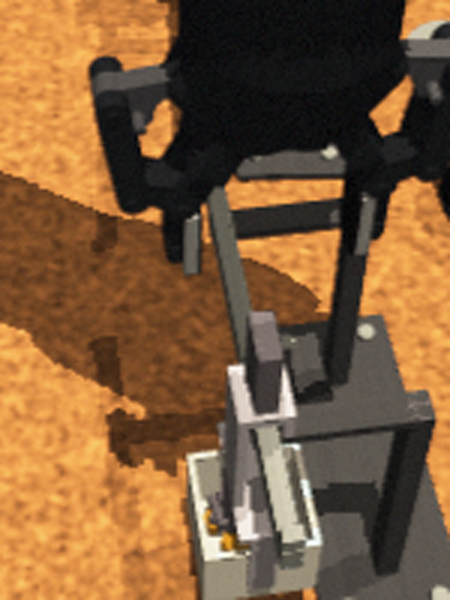

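The fingers at (192,265)/(362,250) straddle the bin tab at (265,320), the same geometry as for the pot. Now I'll descend and grip.

Emit:
send_rows --plan '[{"delta_pos": [0, -0.5, 12], "rot": [0, 0, 0]}, {"delta_pos": [0, -0.7, 28], "rot": [0, 0, 0]}, {"delta_pos": [0, -0.7, 45], "rot": [0, 0, 0]}, {"delta_pos": [0, -0.7, 62], "rot": [0, 0, 0]}, {"delta_pos": [0, -0.7, 77], "rot": [0, 0, 0]}, {"delta_pos": [0, -0.7, 86], "rot": [0, 0, 0]}, {"delta_pos": [0, -0.7, 88], "rot": [0, 0, 0]}, {"delta_pos": [0, -0.7, 88], "rot": [0, 0, 0]}, {"delta_pos": [0, -0.7, 88], "rot": [0, 0, 0]}]'

```text
time_s: 15.25
position: [0.5665, -0.205, 0.1668]
ee_rot: [180.0, 0.0, 94.0]
ft_force: [0.5, 0.3, 0.9]
finger_gap: 0.701
```

Emit:
send_rows --plan '[{"delta_pos": [0, 0, 0], "rot": [0, 0, 0]}, {"delta_pos": [0, 0, 0], "rot": [0, 0, 0]}, {"delta_pos": [0, 0, 0], "rot": [0, 0, 0]}, {"delta_pos": [0, 0, 0], "rot": [0, 0, 0]}, {"delta_pos": [0, 0, 0], "rot": [0, 0, 0]}, {"delta_pos": [0, 0, 0], "rot": [0, 0, 0]}, {"delta_pos": [0, 0, 0], "rot": [0, 0, 0]}, {"delta_pos": [0, 0, 0], "rot": [0, 0, 0]}, {"delta_pos": [0, 0, 0], "rot": [0, 0, 0]}]' --jaw 0

```text
time_s: 16.0
position: [0.5665, -0.2053, 0.1668]
ee_rot: [180.0, 0.0, 94.0]
ft_force: [-0.4, 1.4, 7.5]
finger_gap: 0.134
```

```bash
python3 go.py .5547 -.052 .166 93.98
python3 - <<'E'
from bench import *
import cv2,pickle
from h import *
f=grab_frame("side")
cv2.imwrite("pics/s10.png",cv2.resize(f["frame"][210:410,260:410,::-1],(450,600),interpolation=2))
E
```

```text
d [153.7  -1.    0.8] rot [0.007 0.    0.004] t 16.0 pos [ 0.5665 -0.2053  0.1668] rpy [179.96   0.    94.  ] F [-0.4  1.4  7.5] gap 0.134
```

View pics/s10.png

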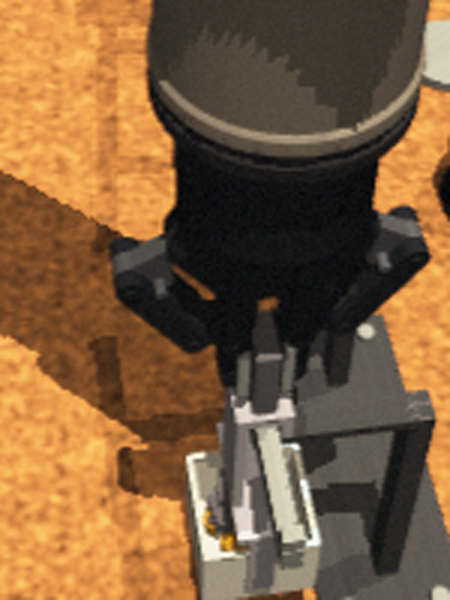

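Emit:
send_rows --plan '[{"delta_pos": [0, 0, -0.8], "rot": [0, 0, 0]}, {"delta_pos": [6, 0, -0.8], "rot": [0, 0, 0]}, {"delta_pos": [16, 0, -0.8], "rot": [0, 0, 0]}, {"delta_pos": [28, -0.1, -0.8], "rot": [0, 0, 0]}, {"delta_pos": [40, -0.2, -0.8], "rot": [0, 0, 0]}, {"delta_pos": [52, -0.2, -0.8], "rot": [0, 0, 0]}, {"delta_pos": [64, -0.3, -0.8], "rot": [0, 0, 0]}, {"delta_pos": [76, -0.3, -0.8], "rot": [0, 0, 0]}, {"delta_pos": [88, -0.4, -0.8], "rot": [0, 0, 0]}, {"delta_pos": [100, -0.5, -0.8], "rot": [0, 0, 0]}, {"delta_pos": [112, -0.5, -0.8], "rot": [0, 0, 0]}, {"delta_pos": [124, -0.5, -0.8], "rot": [0, 0, 0]}, {"delta_pos": [136, -0.5, -0.8], "rot": [0, 0, 0]}, {"delta_pos": [144, -0.5, -0.8], "rot": [0, 0, 0]}, {"delta_pos": [150, -0.5, -0.8], "rot": [0, 0, 0]}, {"delta_pos": [152, -0.5, -0.8], "rot": [0, 0, 0]}, {"delta_pos": [152, -0.5, -0.8], "rot": [0, 0, 0]}, {"delta_pos": [152, -0.5, -0.8], "rot": [0, 0, 0]}]'

```text
time_s: 17.55
position: [0.555, -0.0541, 0.1672]
ee_rot: [180.0, 0.0, 94.0]
ft_force: [0.6, 1.4, -3.2]
finger_gap: 0.133
```

Emit:
send_rows --plan '[{"delta_pos": [1, 0, 0], "rot": [0, 0, 0]}, {"delta_pos": [2, 0, 0], "rot": [0, 0, 0]}, {"delta_pos": [3, 0, 0], "rot": [0, 0, 0]}, {"delta_pos": [3, 0, 0], "rot": [0, 0, 0]}]'

```text
time_s: 17.88
position: [0.5548, -0.0507, 0.1671]
ee_rot: [-180.0, 0.0, 94.0]
ft_force: [0.6, -0.0, -2.3]
finger_gap: 0.133
```

Emit:
send_rows --plan '[{"delta_pos": [1, 0, 0], "rot": [0, 0, 0]}, {"delta_pos": [2, 0, 0], "rot": [0, 0, 0]}, {"delta_pos": [2, 0, 0], "rot": [0, 0, 0]}]'

```text
time_s: 18.13
position: [0.5546, -0.0485, 0.1671]
ee_rot: [-180.0, -0.0, 94.0]
ft_force: [-0.0, -1.6, -3.3]
finger_gap: 0.132
```

Emit:
send_rows --plan '[{"delta_pos": [1, 0, 0], "rot": [0, 0, 0]}, {"delta_pos": [1.5, 0, 0], "rot": [0, 0, 0]}, {"delta_pos": [1.5, 0, 0], "rot": [0, 0, 0]}]'

```text
time_s: 18.38
position: [0.5545, -0.047, 0.1671]
ee_rot: [-180.0, -0.0, 94.0]
ft_force: [-0.9, 0.3, -3.1]
finger_gap: 0.134
```

Emit:
send_rows --plan '[{"delta_pos": [1, 0, 0], "rot": [0, 0, 0]}, {"delta_pos": [1, 0, 0], "rot": [0, 0, 0]}, {"delta_pos": [1, 0, 0], "rot": [0, 0, 0]}]'

```text
time_s: 18.63
position: [0.5545, -0.0461, 0.1671]
ee_rot: [-180.0, -0.0, 94.0]
ft_force: [0.4, -0.9, -3.1]
finger_gap: 0.129
```

Emit:
send_rows --plan '[{"delta_pos": [1, 0, 0], "rot": [0, 0, 0]}, {"delta_pos": [1, 0, 0], "rot": [0, 0, 0]}, {"delta_pos": [1, 0, 0], "rot": [0, 0, 0]}]'

```text
time_s: 18.88
position: [0.5544, -0.0451, 0.1671]
ee_rot: [-180.0, 0.0, 94.0]
ft_force: [-0.2, 0.5, -4.0]
finger_gap: 0.133
```

Emit:
send_rows --plan '[{"delta_pos": [1, 0, 0], "rot": [0, 0, 0]}, {"delta_pos": [1, 0, 0], "rot": [0, 0, 0]}, {"delta_pos": [1, 0, 0], "rot": [0, 0, 0]}]'

```text
time_s: 19.13
position: [0.5543, -0.0441, 0.1671]
ee_rot: [-180.0, 0.0, 94.0]
ft_force: [-0.4, -1.1, -3.1]
finger_gap: 0.134
```

Emit:
send_rows --plan '[{"delta_pos": [1, 0, 0], "rot": [0, 0, 0]}, {"delta_pos": [1, 0, 0], "rot": [0, 0, 0]}, {"delta_pos": [1, 0, 0], "rot": [0, 0, 0]}]'

```text
time_s: 19.38
position: [0.5542, -0.0433, 0.1671]
ee_rot: [-180.0, 0.0, 94.0]
ft_force: [-0.3, -0.8, -3.1]
finger_gap: 0.134
```

Emit:
send_rows --plan '[{"delta_pos": [1, 0, 0], "rot": [0, 0, 0]}, {"delta_pos": [1, 0, 0], "rot": [0, 0, 0]}, {"delta_pos": [1, 0, 0], "rot": [0, 0, 0]}]'

```text
time_s: 19.63
position: [0.5542, -0.0431, 0.1672]
ee_rot: [180.0, 0.1, 94.0]
ft_force: [1.3, -6.5, -3.3]
finger_gap: 0.134
```

Emit:
send_rows --plan '[{"delta_pos": [0.7, 0, 0.4], "rot": [0, 0, 0]}, {"delta_pos": [0.7, 0, 0.7], "rot": [0, 0, 0]}, {"delta_pos": [0.7, 0, 0.7], "rot": [0, 0, 0]}]'

```text
time_s: 19.88
position: [0.5544, -0.0431, 0.1668]
ee_rot: [180.0, 0.1, 93.9]
ft_force: [-0.8, -8.4, 2.0]
finger_gap: 0.132
```

Emit:
send_rows --plan '[{"delta_pos": [0, 0, 0], "rot": [0, 0, 0]}, {"delta_pos": [0, 0, 0], "rot": [0, 0, 0]}, {"delta_pos": [0, 0, 0], "rot": [0, 0, 0]}, {"delta_pos": [0, 0, 0], "rot": [0, 0, 0]}, {"delta_pos": [0, 0, 0], "rot": [0, 0, 0]}]' --jaw 0.5

```text
time_s: 20.3
position: [0.5542, -0.0413, 0.1665]
ee_rot: [180.0, -0.0, 94.0]
ft_force: [-0.2, -0.3, 0.1]
finger_gap: 0.5
```

Emit:
send_rows --plan '[{"delta_pos": [0, 0, -10], "rot": [0, 0, 0]}, {"delta_pos": [0, 0, -25], "rot": [0, 0, 0]}, {"delta_pos": [0, 0, -50], "rot": [0, 0, 0]}, {"delta_pos": [0, 0, -80], "rot": [0, 0, 0]}, {"delta_pos": [0, 0, -110], "rot": [0, 0, 0]}, {"delta_pos": [0, 0, -140], "rot": [0, 0, 0]}, {"delta_pos": [0, 0, -160], "rot": [0, 0, 0]}, {"delta_pos": [0, 0, -160], "rot": [0, 0, 0]}]'

```text
time_s: 20.97
position: [0.5557, -0.042, 0.3312]
ee_rot: [179.7, -0.1, 94.0]
ft_force: [0.8, 0.8, -0.5]
finger_gap: 0.501
```

```bash
python3 go.py .5542 -.3 .326 93.98
python3 - <<'E'
from bench import *
from h import *
f=grab_frame("side");cv2.imwrite("pics/s11.png",cv2.resize(f["frame"][130:390,240:440,::-1],None,fx=2.2,fy=2.2,interpolation=2))
E
```

```text
d [-257.3  -19.4    4.9] rot [ 0.057 -0.009 -0.001] t 20.97 pos [ 0.5557 -0.042   0.3312] rpy [ 1.7966e+02 -5.0000e-02  9.3980e+01] F [ 0.8  0.8 -0.5] gap 0.501
```

View pics/s11.png

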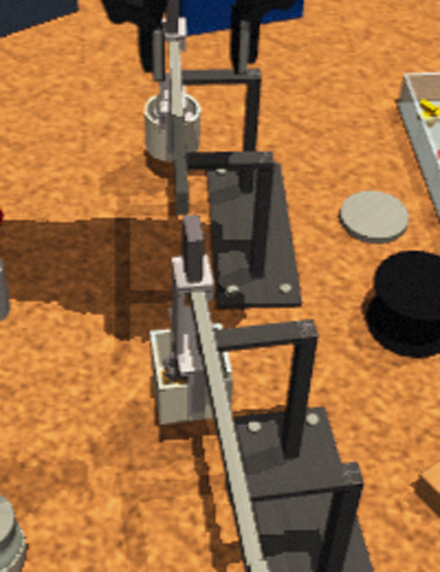

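Both hang upright. I'll move the arm clear for a final check from above.

Emit:
send_rows --plan '[{"delta_pos": [-20, 0, -15], "rot": [0, 0, 0]}, {"delta_pos": [-50, 0, -30], "rot": [0, 0, 0]}, {"delta_pos": [-85, 0, -30], "rot": [0, 0, 0]}, {"delta_pos": [-120, 0, -30], "rot": [0, 0, 0]}, {"delta_pos": [-155, 0, -30], "rot": [0, 0, 0]}, {"delta_pos": [-190, 0, -30], "rot": [0, 0, 0]}, {"delta_pos": [-225, 0, -30], "rot": [0, 0, 0]}, {"delta_pos": [-255, 0, -30], "rot": [0, 0, 0]}, {"delta_pos": [-280, 0, -30], "rot": [0, 0, 0]}, {"delta_pos": [-290, 0, -30], "rot": [0, 0, 0]}, {"delta_pos": [-290, 0, -30], "rot": [0, 0, 0]}, {"delta_pos": [-290, 0, -30], "rot": [0, 0, 0]}]'

```text
time_s: 22.02
position: [0.5741, -0.3306, 0.3557]
ee_rot: [-179.9, -0.0, 93.9]
ft_force: [0.4, 0.5, 0.5]
finger_gap: 0.497
```

Run:
```python
from bench import *
from h import *
F,E=pickle.load(open("rails.pkl","rb"))
f=grab_frame("top");g=grab_frame("side");print(get_state()["position"])
cv2.imwrite("pics/t12.png",f["frame"][:,:,::-1])
x0,y0,k=160,210,4
im=cv2.resize(f["frame"][y0:y0+60,x0:x0+200,::-1],None,fx=k,fy=k,interpolation=2); raw=im.copy()
for r,H in((E,170),(F,182)):
    for b in (box(-13,13,92,122,H,H+6),box(-6,6,94,120,H+6,H+51),box(-5,5,122,130,H,H+10)):
        c,e=b; q=(proj(f,W(r,c))-[x0,y0])*k+k/2
        for i,j in e: cv2.line(im,tuple(q[i].round().astype(int).tolist()),tuple(q[j].round().astype(int).tolist()),(0,255,0),1)
cv2.imwrite("pics/t13.png",np.vstack([raw,im]))
x0,y0,k=260,110,4
im=cv2.resize(g["frame"][110:260,260:400,::-1],None,fx=4,fy=4,interpolation=2); raw=im.copy()
cv2.imwrite("pics/s13.png",raw)
```

```text
[ 0.57468799 -0.32932758  0.35615472]
```

View pics/t12.png

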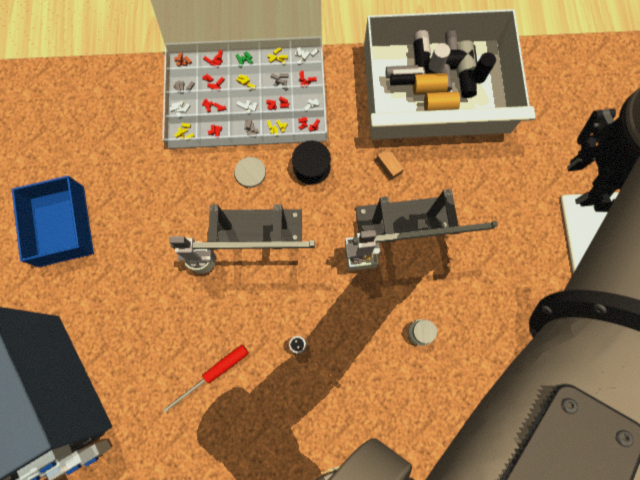

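View pics/t13.png

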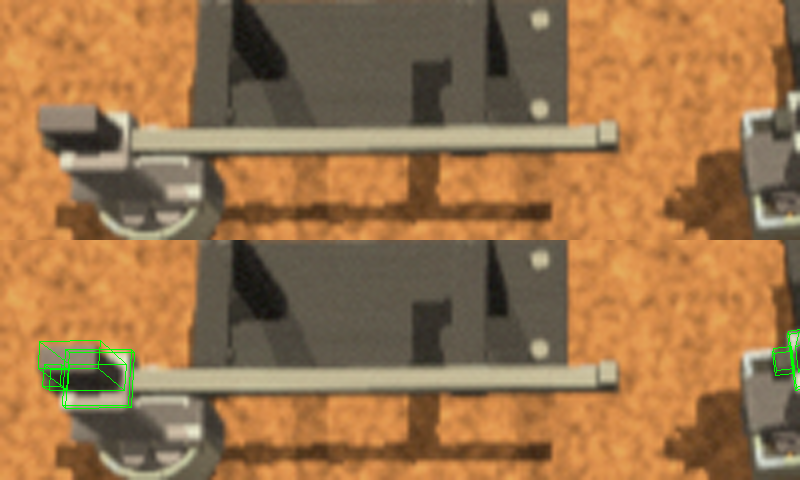

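View pics/s13.png

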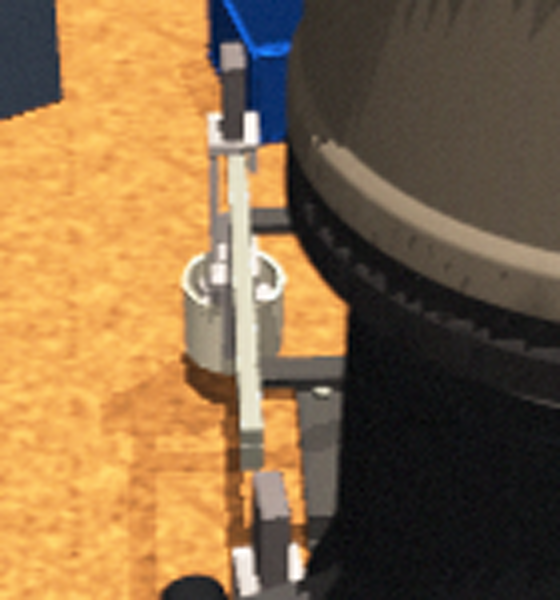

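Pot: the saddle and tab match the at-the-stop model, at col ~192 of the image. Now the same check for the bin.

Run:
```python
from bench import *
from h import *
F,E=pickle.load(open("rails.pkl","rb"))
f=grab_frame("top")
x0,y0,k=330,215,8
im=cv2.resize(f["frame"][y0:y0+60,x0:x0+90,::-1],None,fx=k,fy=k,interpolation=2)[:440]
for b in (box(-13,13,92,122,182,188),box(-6,6,94,120,188,233),box(-5,5,122,130,182,192)):
    c,e=b; q=(proj(f,W(F,c))-[x0,y0])*k+k/2
    for i,j in e: cv2.line(im,tuple(q[i].round().astype(int).tolist()),tuple(q[j].round().astype(int).tolist()),(0,255,0),1)
cv2.imwrite("pics/t14.png",im)
```

```text
(no output)
```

View pics/t14.png

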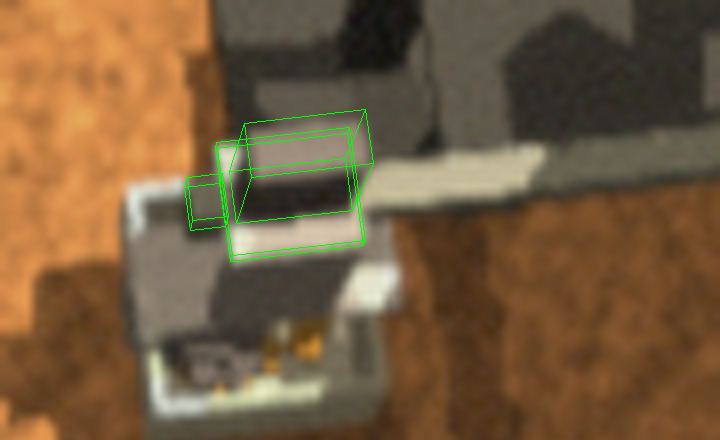

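The bin's saddle, at (230–360, 150–255) in the crop, sits flush against the stop and matches the model. I'm handing in.

```bash
python3 -c "
from bench import *
s=get_state();print(s['time_s'],s['qvel'].round(2));print(close_job())"
```

```text
22.1667 [-0.17 -0.12  0.08 -0.17 -0.1   0.06  0.21]
the job is handed in; nothing more can be done
None
```

I hung the pot carrier, the one nearer the empty rail, on that rail against its far (+y) stop. I then slid the bin carrier along its own rail against the stop nearest the other rail. The job was handed in at 22.2 s of the 51 s allowed.

**Final checks:**
- **Contact:** I pushed each carrier until I felt its stop, at about 8 N sideways, then released it.
- **Pictures:** The last overhead views with the arm clear show both carriers hanging upright. Their saddles are flush against the stops within about 1 pixel (about 2 mm) of the model. The other things on the bench look unmoved in the overhead view.

**What disagreed:**
- **Finger tips:** In the images they sat about 35–45 mm above the reported tool point. I set the grip height from the pictures instead, and both grips held.
- **Stop contact:** Both stops were felt about 3 mm beyond the 107 mm position the camera fit predicted. The offset was the same on both rails, so it is probably a calibration or grip offset.
- **Bin slide:** The bin carrier hung a fraction of a millimetre clear of the bar while sliding. I lowered it onto the bar before releasing it.

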